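# Lay a whetstone down in its holder

### The arm

A 6-joint arm with a two-finger parallel gripper is mounted at the origin on the work surface; the furniture and walls round the work are solid. World frame = base frame: x ahead of the robot, y to its left, z up, the work surface at z = 0. Lengths are in mm, angles in rad, forces in N, time in s.
With the tool pointing down it reaches from about 350 to 850 mm from the base axis. Payload 8.1 kg.
Tool frame: the origin (TCP) lies between the finger pads; the fingertips stand finger_overhang ahead of it and the grasp point (between the pads) lies 3 mm ahead of it (finger_overhang is the distance from the TCP to the fingertips, in mm); z points along the fingers, y is the line along which they close (so a half turn about z gives the same grasp; the last joint's range is limited). The gripper opens to 85 mm and grips with 20 to 120 N. Pads are 22 mm wide; open, the fingers measure 114 mm over their backs; the gripper's body (76 mm by 85 mm) begins 54 mm behind the grasp point. The pads swing forward as they close: fully open they stand 13 mm farther back than shut.
Start: joints at [-1.282, 0.13, 1.488, -0, 1.523, -0.085], TCP at [219.113, -558.565, 253.292] pointing down, gripper open.
Joint ranges: [-2.96, 2.96], [-0.89, 2.26], [0.02, 2.5], [-1.34, 4.48], [0, 2.73], [-2.66, 2.66]. Speed limits (rad/s): [2.39, 2.39, 2.79, 3.14, 3.14, 3.14].

### API

Orientations are given as [roll, pitch, yaw] about the fixed x, y, z axes, in that order (R = Rz(yaw) Ry(pitch) Rx(roll)).
In Python, from workcell import get_state, grab_frame, camera_model, close_job, finger_overhang gives the robot as it stands. The module is installed in compiled form; this text tells all that it offers.
- The arm moves only by the tool send_rows, never from a script. Its arguments are lists of equal length, an entry for each row: "xyz": the shift along the tool's x, y, z in mm, a list of three; "yaw": the turn about the tool's z in degrees. A call has 1 to 10 rows; each row shifts and turns the commanded pose from where the row before left it, along the tool's axes as they then stand; what a row does not reach is not made up. A row lasts 1/10 s, in which the tool goes at most 50 mm and 8.59 degrees, less where a joint would pass 70% of its speed; a pose out of reach is approached as far as the arm can. A call is refused whole if a number of a shift passes 50 or a number of a turn 8.59, either way. A call with a gripper value outside its range is refused whole. "claw" is the gripper's target within -1 to 1 (shut at 1, half-way at 0, fully open at -1), set as the call begins (left out, the last holds). The fingers move at their own pace and stop on an object; the grip force is fixed at half the most. Time passes only in rows, so rows that do not move let the fingers close. It gives the time, the measured TCP pose, the force, the opening and the grip force at its end, in the units of the state.
- get_state(): the state, without advancing time (a new reading comes with each control period).
- grab_frame(name): name is "scene" or "side" or "wrist"; returns the picture (400x640x3 uint8, red, green, blue); there is no depth.
- camera_model(name): a dict with "fx", "fy", "cx", "cy" (pixels), "xyz" and "rotation" of the camera in the world. Camera axes: x right, y down, z forward; pixel columns grow to the right and rows downward; lengths in mm; the calibration is good to about 2 mm. A picture is of the moment at which its call begins: read the wrist's pose just before it. camera_model takes no time and is no camera call; for the wrist camera it gives the pose at the moment of the call.
- close_job(): hands the job in; it is judged then, once.
The state is a dict: "time_s": time; "q": joint angles; "qvel": joint speeds; "joint_efforts": joint torques, N m; "position": TCP position; "orientation": TCP orientation; "ft_force": force on the tool from outside, world axes, zero at the start; "torque": the same for the moment, N m; "grip_width": opening from 0.0 (shut) to 1.0 (fully open); "finger_force": force on a finger pad.
Only numpy, scipy, OpenCV 4.12 (cv2) and the standard library are available. Lean on these libraries where they do the work, as an engineer would, in place of code of your own. Each camera call takes 0.05 s, during which the arm holds its last target. There are 200 camera calls.

### The job

The whetstone stands on its end on the stone holder, where it was left to dry. Touching it only with the fingers, without gripping or lifting it, tip it over along the holder, away from the end stop, and let it down gently so that it never falls freely and does not bang down. Then push it lightly along the holder until its end is fully home against the end stop, lying flat and straight, and leave everything else on the table alone.

Things in the scene. Friction and masses are not known exactly. Their poses are not given: they have to be found in the camera images.
- stone_holder: Fixed wooden stone holder on two dark cross feet, flat cork-faced top 50 mm above the table, 66 mm wide, 118 mm long. Origin on the table, below the middle of the end stop's face; +x runs along the holder from the end stop (x = 0) to the open end (x = 118 mm), y across, z up. The cross feet are 100 mm wide and 14 mm high, at x = -13 to 13 and 83 to 109 mm.
- stop_face (a point): Middle of the end stop's face, on the holder's top (holder's origin + 50 mm up). The end stop is a wooden cleat, 18 mm thick, 14 mm high above the top, across the full width.
- open_end (a point): Middle of the holder's open end, on its top edge, 118 mm from the stop. Beyond it there is only the table, 50 mm lower: the head of the lying stone overhangs here, so that fingers can be under it. A fixed wooden tool case, 62 mm high, stands close by on the far right (x = 0.56 to 0.72, y = -0.29 to 0.01 m).
- stone_center (a point): Centre of the loose whetstone, a block 150 x 50 x 22 mm with a light and a dark layer, 0.2 to 0.45 kg, at first upright on a 50 x 22 mm end, its foot 2 to 10 mm before the end stop, its dark large face to the open end. Axes: y along its length (up at first), x across, z through the thickness (to the end stop at first, up in the end). Beyond 8 degrees of lean it falls.
- stone_foot (a point): Centre of the whetstone's end that it stands on at the start, 75 mm from its centre; same axes.
- stone_head (a point): Centre of the whetstone's other end, the top one at the start, 75 mm from its centre; same axes.
- ink_bottle: Bystander: small amber glass bottle with a pale cap, 46 mm across, 85 mm high, upright; origin under its centre.
- ink_tin: Bystander: red ink-pad tin, 70 x 93 x 22 mm; origin under its centre.
- masking_tape: Bystander: roll of masking tape lying flat, 96 mm across, 25 mm high; origin under its centre.
- g_clamp: Bystander: blue G-clamp lying flat, 166 x 96 x 21 mm; origin under its centre.
- offcut_2: Bystander: dark red wood offcut, 28 x 90 x 12 mm; origin under its centre.
- carving_chisel: Bystander: chisel with a dark handle, 235 mm long, 26 mm thick; origin under its centre.
- whetstone: The same whetstone's body; origin at the centre of its dark large face, 11 mm from its centre; same axes.
Things that resemble listed ones, but are neither listed nor needed, are in the scene too. Of the things like the whetstone, leave any that is purple or turquoise; of the rest the larger one is meant.

How it is judged:
By the outcome, as a careful person would: the job done as asked, in the order asked, and still so for the second after the job is handed in, with the robot touching nothing.
It also fails if it takes over 61 s, if anything falls off the work surface, if the arm or the gripper's body presses on something with over 40 N, if the wrist force passes 120 N, or if a joint passes its speed limit or range.

## Working session

There is one attempt and no reset: what is moved stays moved. The work goes in short steps, Python scripts to look and compute and a tool call to move; the robot and the scene stay as the last step left them, time stands still between calls to the robot, and variables do not carry over. Pictures are saved under pics/ and viewed, at most 10 in all, crops included, and the job is handed in when it is done.

Besides the shell and the picture viewer there is one more tool, called after "Call:" as name(argument=value, ...), one argument or row to a line, values as JSON. send_rows: Moves the arm, as the interface text tells. Its arguments: {"type":"object","properties":{"xyz":{"type":"array","items":{"type":"array","items":{"type":"number"}}},"yaw":{"type":"array","items":{"type":"number"}},"claw":{"type":"number"}},"required":["xyz","yaw"]}

```bash
mkdir -p pics
python3 - <<'E'
from workcell import *
import cv2,numpy as np
print(get_state(), finger_overhang() if callable(finger_overhang) else finger_overhang)
for n in ["scene","side"]:
    f=grab_frame(n); cv2.imwrite(f"pics/{n}0.png",f[:,:,::-1]); m=camera_model(n); print(n,{k:np.round(v,3).tolist() for k,v in m.items()})
E
```

```text
{'time_s': 0.0, 'q': array([-1.28238584e+00,  1.31166301e-01,  1.48932041e+00,  1.93748844e-05,
        1.52300134e+00, -8.53675048e-02]), 'qvel': array([-0.00169503,  0.00021648,  0.00016683,  0.0006196 , -0.00017391,
       -0.00037912]), 'joint_efforts': array([-9.22652835e-04, -5.69401968e+01, -5.00547087e+01, -3.46228480e-04,
        1.48661417e-02, -2.69019188e-05]), 'position': array([ 218.97590072, -558.04822648,  252.21874859]), 'orientation': array([-3.13970582e+00, -1.80888667e-04,  3.73776880e-01]), 'ft_force': array([ 0.17354113, -0.05831642,  0.34044255]), 'torque': array([0.06404689, 0.01906268, 0.02502165]), 'finger_force': 0.0, 'grip_width': 1.0016492111816977} 22.0
scene {'fx': 481.052, 'fy': 481.052, 'cx': 311.462, 'cy': 208.989, 'xyz': [-48.593, 827.754, 949.804], 'rotation': [-2.249, 0.002, -2.528]}
side {'fx': 394.4, 'fy': 394.4, 'cx': 321.322, 'cy': 202.473, 'xyz': [316.141, 886.733, 496.672], 'rotation': [-1.959, 0.001, -2.9]}
```

View pics/scene0.png

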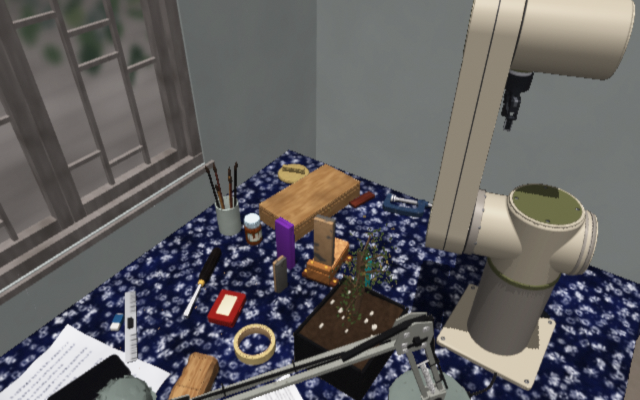

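View pics/side0.png

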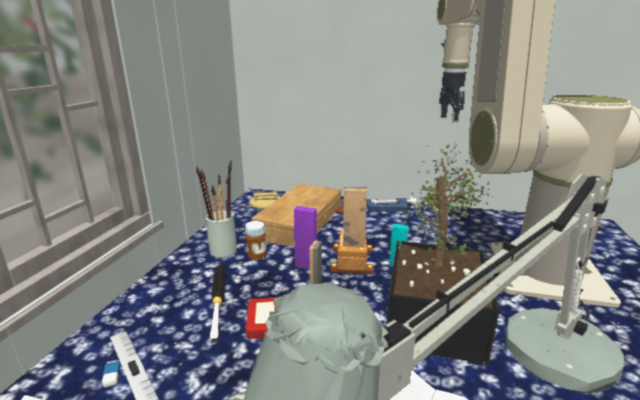

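Candidates for the whetstone: tan block on the holder at scene (324,240) / side (354,215); purple at scene (285,243); small grey at (280,273); turquoise at about (372,270). By the description, it is the tan/dark one on the holder. I'll check that in a close crop.

```bash
cat > h.py <<'E'
from workcell import *
import cv2,numpy as np
from scipy.spatial.transform import Rotation as R
def cam(n):
    m=camera_model(n); r=np.array(m["rotation"]); 
    Rm=r if r.shape==(3,3) else R.from_euler('xyz',r).as_matrix()
    return m,Rm,np.array(m["xyz"])
def ray(c,u,v):
    m,Rm,p=c; d=Rm@np.array([(u-m["cx"])/m["fx"],(v-m["cy"])/m["fy"],1]); return p,d/np.linalg.norm(d)
def onz(c,u,v,z):
    p,d=ray(c,u,v); return p+d*(z-p[2])/d[2]
def proj(c,X):
    m,Rm,p=c; q=Rm.T@(np.array(X)-p); return np.array([m["fx"]*q[0]/q[2]+m["cx"],m["fy"]*q[1]/q[2]+m["cy"]])
E
python3 - <<'E'
from h import *
a=cv2.imread("pics/scene0.png")[205:295,265:385]; b=cv2.imread("pics/side0.png")[180:280,290:410]
a=cv2.resize(a,(800//2*1,300),interpolation=cv2.INTER_CUBIC)
a=cv2.imread("pics/scene0.png")[205:291,295:360]; b=cv2.imread("pics/side0.png")[180:280,318:388]
A=cv2.resize(a,None,fx=6,fy=6,interpolation=cv2.INTER_CUBIC);B=cv2.resize(b,None,fx=5.7,fy=5.7,interpolation=cv2.INTER_CUBIC)
o=np.zeros((600,800,3),np.uint8);o[:A.shape[0],:390]=A;o[:570,400:400+B.shape[1]]=B[:570]
cv2.imwrite("pics/crop1.png",o)
print(onz(cam("scene"),324,270,50))
E
```

```text
[425.15066859 102.68024638  50.        ]
```

View pics/crop1.png

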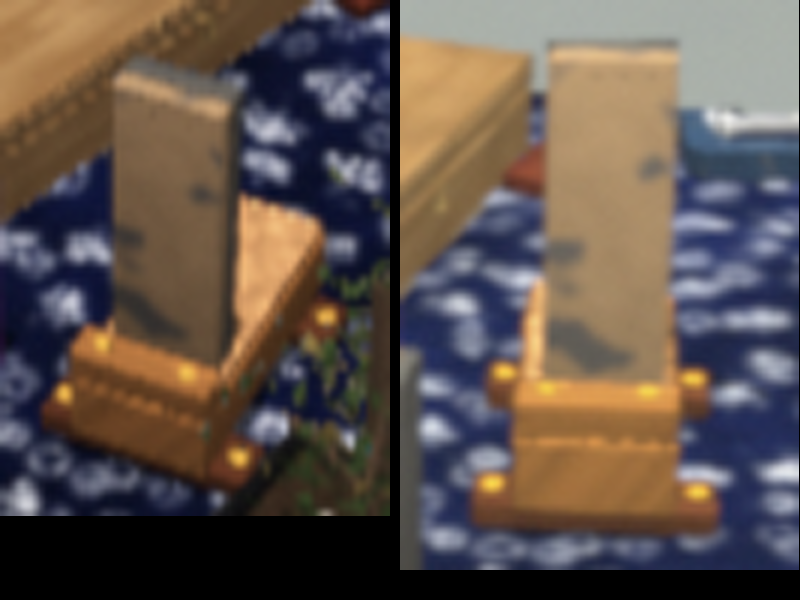

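The crop confirms the choice: a tan stone with a dark layer, upright behind the cleat. In the scene view, the cleat's outer top corners are at (306.7,263.3) and (330,269.7), and the stone's top corners are at (316,215) and (335,219). The open end points away from the cameras, towards -y.

Run:
```python
from h import *
s=cam("scene");d=cam("side")
def P(n,c,L,z):
    for u,v in L: print(n,(u,v),np.round(onz(c,u,v,z),1))
P("cleat outer top",s,[(306.7,263.3),(330,269.7)],64)
P("cleat inner top",s,[(308.7,259.7),(332,265.8)],64)
P("stone top back",s,[(316.3,214.7),(335.5,219.2)],200)
P("stone top front",s,[(314.2,217),(334.2,221.2)],200)
P("open end",s,[(335.8,238),(348.7,243)],50)
P("side cleat outer",d,[(338.5,250.2),(367.1,250.7)],64)
P("side stone top",d,[(344,187.9),(366.8,187.9)],200)
P("side case",d,[(256,222)],62)
P("bush",s,[(372,240)],150)
```

```text
cleat outer top (306.7, 263.3) [467.5 119.9  64. ]
cleat outer top (330, 269.7) [405.9 104.3  64. ]
cleat inner top (308.7, 259.7) [470.8 106.3  64. ]
cleat inner top (332, 265.8) [409.3  89.9  64. ]
stone top back (316.3, 214.7) [465.8  79.9 200. ]
stone top back (335.5, 219.2) [418.1  67.3 200. ]
stone top front (314.2, 217) [465.   90.1 200. ]
stone top front (334.2, 221.2) [416.6  75.4 200. ]
open end (335.8, 238) [466.7 -17.4  50. ]
open end (348.7, 243) [426.8 -20.6  50. ]
side cleat outer (338.5, 250.2) [465.2 124.5  64. ]
side cleat outer (367.1, 250.7) [402.8 111.6  64. ]
side stone top (344, 187.9) [462.2  89.4 200. ]
side stone top (366.8, 187.9) [413.9  77.6 200. ]
side case (256, 222) [703.9  25.5  62. ]
bush (372, 240) [332.8  31.7 150. ]
```

Run:
```python
from h import *
s=cam("scene");d=cam("side")
def tri(a,b):
    p,u=ray(s,*a);q,v=ray(d,*b)
    t=np.linalg.lstsq(np.c_[u,-v],q-p,rcond=None)[0]; A=p+t[0]*u;B=q+t[1]*v
    return np.round((A+B)/2),round(np.linalg.norm(A-B))
for n,a,b in [("tree top",(375,232),(443,150)),("purple tl",(277,218),(296,207)),("purple tr",(293,222),(316,209)),("turq",(370,262),(399,225)),("cap",(252,214),(255,224)),("clamp",(405,203),(392,204))]: print(n,*tri(a,b))
for z in (100,150,200,250): print(z,np.round(onz(s,375,232,z)),np.round(onz(s,388,258,z)),np.round(onz(d,430,160,z)),np.round(onz(d,488,185,z)))
```

```text
tree top [266. 167. 314.] 9
purple tl [571. 102. 151.] 6
purple tr [530.  88. 146.] 9
turq [332.  45.  97.] 19
cap [693.  65.  80.] 10
clamp [ 383. -292.   24.] 19
100 [366. -50. 100.] [291.  17. 100.] [ 265. -540.  100.] [ 100. -305.  100.]
150 [341.   2. 150.] [271.  65. 150.] [ 272. -360.  150.] [ 127. -155.  150.]
200 [317.  53. 200.] [251. 112. 200.] [ 278. -180.  200.] [155.  -5. 200.]
250 [293. 105. 250.] [231. 160. 250.] [285.  -0. 250.] [182. 145. 250.]
```

Call:
send_rows(
  xyz=[
    [0,0,-25],
    [0,0,-25],
    [0,0,-25],
    [0,0,-25],
    [0,0,-20],
    [0,-30,0],
    [5,-40,0],
    [15,-40,0],
    [15,-40,0],
    [15,-40,0],
  ],
  yaw=[4.2,4.2,0,0,0,0,0,0,0,0],
)

```text
time_s: 1.1
position: [224.8, -360.5, 372.7]
orientation: [-3.141, 0.0, 0.227]
ft_force: [0.7, 0.9, 0.2]
grip_width: 1.001
finger_force: 0.0
```

Call:
send_rows(
  xyz=[
    [30,-30,0],
    [30,-32,0],
    [30,-33,0],
    [30,-33,0],
    [30,-33,0],
    [30,-33,0],
    [30,-33,0],
    [30,-33,0],
    [30,-33,0],
    [25,-33,0],
  ],
  yaw=[0,0,0,0,0,0,0,0,0,0],
  claw=0.1,
)

```text
time_s: 2.1
position: [439.5, 23.9, 372.9]
orientation: [-3.141, 0.0, 0.228]
ft_force: [-0.3, -0.1, 0.3]
grip_width: 0.45
finger_force: 0.0
```

Run:
```python
from h import *
s=get_state();print(s["position"],s["orientation"],s["grip_width"]);m,Rm,p=cam("wrist");print(p,Rm,m["fx"],m["cx"],m["cy"])
f=grab_frame("wrist");cv2.imwrite("pics/w0.png",f[:,:,::-1])
```

```text
[439.53224699  23.92191797 372.85643826] [-3.14148125e+00  3.61262633e-04  2.27686339e-01] 0.45031122546059293
[506.1060231   38.86430788 493.92434654] [[ 2.25370461e-01 -9.36959809e-01 -2.67047696e-01]
 [-9.74273133e-01 -2.16701735e-01 -6.19049304e-02]
 [ 1.32732799e-04  2.74128938e-01 -9.61692938e-01]] 342.1315840167091 315.08944004914105 197.08187082299642
```

View pics/w0.png

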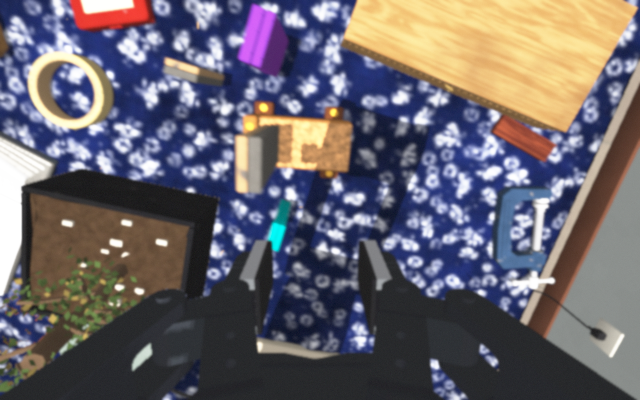

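Wrist view: the stone's top is at about (255,165), the holder runs right to its open end at about x=352, the case is at top right, and turquoise is at (280,225). Next, a zoomed crop to refine the axes and the stone's position.

Run:
```python
from h import *
a=cv2.imread("pics/w0.png")[95:205,225:365]
cv2.imwrite("pics/w0c.png",cv2.resize(a,None,fx=5.4,fy=5.4,interpolation=cv2.INTER_CUBIC))
```

```text
(no output)
```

View pics/w0c.png

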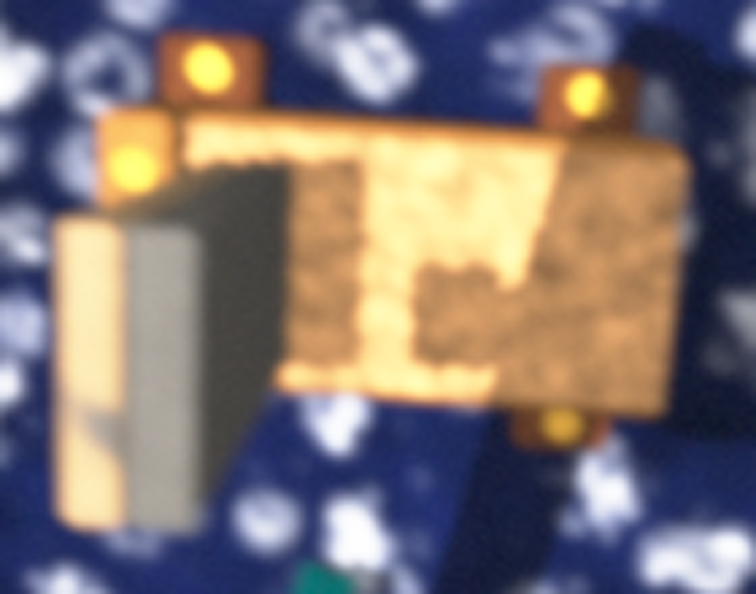

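Run:
```python
from h import *
m,Rm,p=cam("wrist"); c=(m,Rm,p)
yw=0.2277
tx=np.array([np.cos(yw),np.sin(yw)]);ty=np.array([np.sin(yw),-np.cos(yw)]);tcp=get_state()["position"]
for n,z,L in [("top",200,[(235.7,135.2),(236.1,192.2),(262.6,136.7),(261.1,193.2)]),("open",50,[(352.8,122.8),(348.1,171.3),(259.3,116.3),(275.5,166)]),("foot",50,[(278,125),(277.4,163)])]:
    for u,v in L:
        X=onz(c,u,v,z);d=X[:2]-tcp[:2];print(n,np.round(X,1),"tool xy rel",np.round([d@tx,d@ty],1))
```

```text
top [463.5 103.3 200. ] tool xy rel [ 39.1 -67.6]
top [414.1  94.6 200. ] tool xy rel [-11.  -70.3]
top [467.5  80.9 200. ] tool xy rel [ 37.9 -44.8]
top [418.3  72.8 200. ] tool xy rel [-11.8 -48.1]
open [490.6  -8.2  50. ] tool xy rel [40.3 47.1]
open [428.6 -18.3  50. ] tool xy rel [-22.3  43. ]
open [471.3 108.9  50. ] tool xy rel [ 48.  -71.2]
open [413.6  76.4  50. ] tool xy rel [-15.6 -52.6]
foot [466.2  83.7  50. ] tool xy rel [ 37.3 -47.9]
foot [418.1  74.7  50. ] tool xy rel [-11.6 -50. ]
```

Call:
send_rows(
  xyz=[
    [0,0,0],
    [2,-13,0],
    [4,-20,0],
    [4,-20,0],
    [2,-10,0],
    [0,0,20],
    [0,0,40],
    [0,0,40],
    [0,0,20],
    [0,0,5],
  ],
  yaw=[3.5,0,0,0,0,0,0,0,0,0],
)

```text
time_s: 3.15
position: [438.6, 85.6, 244.9]
orientation: [-3.141, 0.006, 0.166]
ft_force: [-1.0, 0.5, -0.3]
grip_width: 0.453
finger_force: 0.0
```

Run:
```python
from h import *
s=get_state();print(s["position"],s["orientation"],s["ft_force"])
f=grab_frame("wrist");cv2.imwrite("pics/w1.png",f[:,:,::-1])
```

```text
[438.59422523  85.59462435 244.85668335] [-3.14125758  0.00574763  0.16608525] [-0.96804614  0.45816687 -0.33316176]
```

View pics/w1.png

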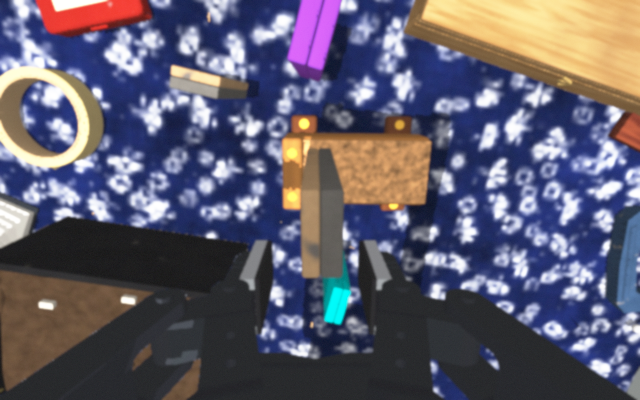

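```bash
cat >> h.py <<'E'
XH=np.array([.165,-.986]);YH=np.array([.986,.165]);O=np.array([440.1,103.0])
def hol(P): d=np.array(P)[:2]-O; return np.round([d@XH,d@YH],1)
E
python3 - <<'E'
from h import *
f=cv2.imread("pics/w1.png")
g=cv2.cvtColor(f,cv2.COLOR_BGR2GRAY)
c=cam("wrist")
for u,v in [(302,276),(341,276),(304,150),(330,150)]: print(hol(onz(c,u,v,200)))
print("tcp",hol(get_state()["position"]), "proj", [proj(c,[*(O+x*XH+y*YH),z]).round() for x,y,z in [(4,23,200),(26,23,200),(4,-27,200),(26,-27,200),(118,33,50),(118,-33,50)]])
E
```

```text
[ 10.4 -27.9]
[ 31.6 -27.9]
[12.1 40.7]
[24.8 40.7]
tcp [16.9 -3.7] proj [array([288., 185.]), array([332., 185.]), array([290., 274.]), array([331., 274.]), array([425., 135.]), array([419., 203.])]
```

Call:
send_rows(
  xyz=[
    [0,0,0],
    [0,0,0],
    [0,0,0],
  ],
  yaw=[0,0,0],
)

```text
time_s: 3.5
position: [441.3, 86.0, 250.0]
orientation: [3.141, -0.003, 0.166]
ft_force: [1.1, -0.3, -0.7]
grip_width: 0.45
finger_force: 0.0
```

Run:
```python
from h import *
s=get_state();c=cam("wrist");f=grab_frame("wrist");f=f[:,:,::-1];cv2.imwrite("pics/w2.png",f)
print(s["position"],s["orientation"],c[2])
a=cv2.imread("pics/w1.png")
g1=cv2.cvtColor(a,cv2.COLOR_BGR2GRAY).astype(np.float32);g2=cv2.cvtColor(np.ascontiguousarray(f),cv2.COLOR_BGR2GRAY).astype(np.float32)
print(cv2.phaseCorrelate(g1[100:210,360:480],g2[100:210,360:480]),cv2.phaseCorrelate(g1[140:280,290:350],g2[140:280,290:350]))
import sys
for u,v in [(302,276),(341,276)]: print(hol(onz(c,u,v,200)))
for u,v in [(431,137),(428,205)]: print(hol(onz(c,u,v,50)))
```

```text
[441.33731106  86.02956384 250.02525583] [ 3.14133912e+00 -2.76843386e-03  1.66148457e-01] [508.36522238  96.76486189 371.30115671]
((-1.5277078664991137, 4.3942526303411995), 0.35518380377027725) ((-0.14500634363808018, 2.909542015245975), 0.8135927649559798)
[ 10.2 -27.6]
[ 31.9 -27.6]
[125.3  33.8]
[128.5 -32.3]
```

Run:
```python
from h import *
f=cv2.imread("pics/w2.png");c=cam("wrist")
hsv=cv2.cvtColor(f,cv2.COLOR_BGR2HSV)
m=((hsv[...,0]<25)&(hsv[...,1]>60)&(hsv[...,2]>50)).astype(np.uint8)
def edge(pts):
    P=np.array([onz(c,u,v,50)[:2] for u,v in pts]);l=cv2.fitLine(P.astype(np.float32),cv2.DIST_HUBER,0,.01,.01).ravel()
    return np.degrees(np.arctan2(l[1],l[0])),hol(l[2:])
U=[(u,np.where(m[100:170,u])[0].min()+100-.5) for u in [*range(345,384),*range(412,424)]]
L=[(u,np.where(m[170:230,u])[0].max()+170+.5) for u in [*range(350,380),*range(406,420)]]
E=[(np.where(m[v,380:460])[0].max()+380+.5,v) for v in range(148,196)]
print(edge(U),edge(L),edge(E));print(U[::8],L[::8],E[::8])
# stone near top edge rows/cols at v=268
print(f[268,290:355:2].tolist())
```

```text
(np.float32(-82.351036), array([74.3, 33.5])) (np.float32(-82.69825), array([ 75.5, -34.4])) (np.float32(8.790991), array([124.3,   0.8]))
[(345, np.float64(136.5)), (353, np.float64(136.5)), (361, np.float64(136.5)), (369, np.float64(136.5)), (377, np.float64(137.5)), (413, np.float64(137.5)), (421, np.float64(139.5))] [(350, np.float64(206.5)), (358, np.float64(206.5)), (366, np.float64(206.5)), (374, np.float64(206.5)), (408, np.float64(207.5)), (416, np.float64(208.5))] [(np.float64(429.5), 148), (np.float64(428.5), 156), (np.float64(427.5), 164), (np.float64(426.5), 172), (np.float64(426.5), 180), (np.float64(425.5), 188)]
[[204, 171, 166], [205, 170, 165], [177, 135, 127], [167, 119, 111], [175, 130, 121], [177, 141, 134], [122, 127, 145], [101, 135, 166], [102, 136, 169], [102, 137, 168], [103, 138, 170], [104, 139, 171], [104, 139, 171], [102, 136, 168], [93, 120, 147], [76, 85, 94], [84, 89, 92], [89, 94, 97], [89, 93, 97], [88, 93, 96], [88, 93, 95], [89, 94, 98], [92, 95, 99], [88, 92, 95], [88, 92, 95], [90, 94, 87], [109, 111, 38], [117, 114, 5], [99, 72, 23], [92, 44, 32], [112, 67, 59], [159, 124, 117], [207, 178, 173]]
```

Call:
send_rows(
  xyz=[
    [0,4,0],
    [0,0,10],
    [0,0,10],
    [0,0,10],
    [0,0,10],
    [0,0,5],
    [0,0,0],
    [0,0,0],
  ],
  yaw=[0,0,0,0,0,0,0,0],
)

```text
time_s: 4.35
position: [441.1, 82.1, 203.4]
orientation: [-3.142, 0.0, 0.166]
ft_force: [-0.3, 0.4, 1.2]
grip_width: 0.451
finger_force: 0.0
```

```bash
sed -i 's/O=np.array(\[440.1,103.0\])/O=np.array([441.1,96.8])/' h.py
python3 - <<'E'
from h import *
s=get_state();print(hol(s["position"]),s["position"],s["ft_force"]);f=grab_frame("wrist")[:,:,::-1];cv2.imwrite("pics/w3.png",f)
cv2.imwrite("pics/w3c.png",cv2.resize(f[200:320,230:400],None,fx=4,fy=4,interpolation=cv2.INTER_CUBIC))
E
```

```text
[14.5 -2.4] [441.14270037  82.09542789 203.35848862] [-0.25280613  0.40377484  1.1731507 ]
```

View pics/w3c.png

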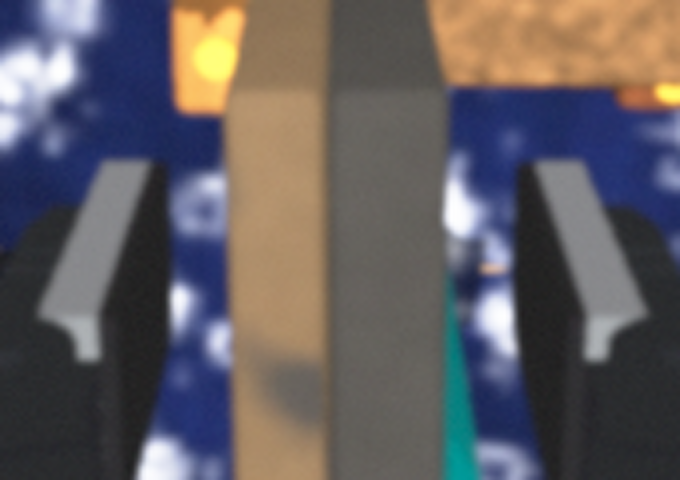

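Call:
send_rows(
  xyz=[
    [0,0,0],
    [0,0,0],
    [0,0,0],
    [0,2,0],
    [0,2,0],
    [0,2,0],
    [0,2,0],
    [0,2,0],
  ],
  yaw=[0,0,0,0,0,0,0,0],
  claw=0.3,
)

```text
time_s: 5.2
position: [442.8, 72.0, 203.3]
orientation: [-3.142, -0.0, 0.166]
ft_force: [0.4, 0.3, 0.8]
grip_width: 0.352
finger_force: 0.1
```

Call:
send_rows(
  xyz=[
    [0,2,0],
    [0,2,0],
    [0,2,0],
    [0,2,0],
    [0,2,0],
    [0,2,0],
    [0,2,0],
    [0,0,0],
    [0,0,0],
  ],
  yaw=[0,0,0,0,0,0,0,0,0],
)

```text
time_s: 6.1
position: [445.1, 58.3, 203.3]
orientation: [-3.142, 0.0, 0.166]
ft_force: [-0.1, -0.1, -0.1]
grip_width: 0.347
finger_force: 0.0
```

Run:
```python
from h import *
s=get_state();print(hol(s["position"]),s["position"],s["ft_force"],s["grip_width"]);f=grab_frame("wrist")[:,:,::-1];cv2.imwrite("pics/w4.png",f)
d=grab_frame("side")[:,:,::-1];cv2.imwrite("pics/side4.png",d)
a=cv2.resize(f[190:320,230:400],None,fx=3,fy=3); b=cv2.resize(d[150:280,320:400],None,fx=3,fy=3)
cv2.imwrite("pics/v4.png",np.hstack([a,b]))
```

```text
[38.6 -2.4] [445.06542502  58.33540998 203.28552302] [-0.09271858 -0.11247308 -0.11048502] 0.3471409463320543
```

View pics/v4.png

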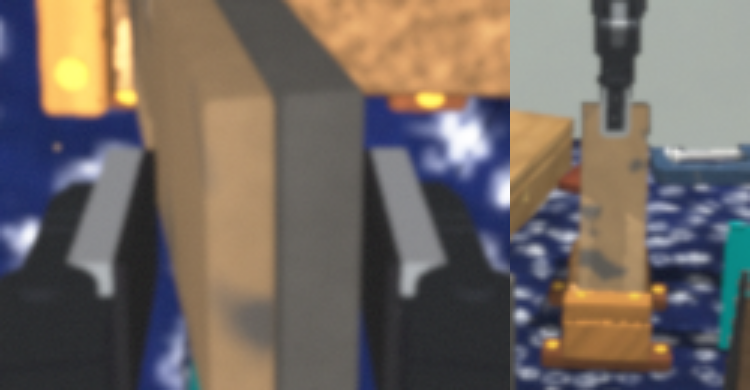

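The stone now leans on the front pad at about 10°. I'll widen the gripper while keeping the front pad in place, then advance to about 18°.

Call:
send_rows(
  xyz=[
    [0,-1,0],
    [0,-1,0],
  ],
  yaw=[0,0],
  claw=0.2,
)

```text
time_s: 6.4
position: [444.7, 60.5, 203.3]
orientation: [-3.142, -0.0, 0.166]
ft_force: [0.9, 0.7, 0.3]
grip_width: 0.398
finger_force: 0.0
```

Call:
send_rows(
  xyz=[
    [0,-1,0],
    [0,-1,0],
  ],
  yaw=[0,0],
  claw=0.1,
)

```text
time_s: 6.6
position: [444.4, 62.5, 203.3]
orientation: [-3.142, 0.0, 0.166]
ft_force: [-0.5, -0.2, -0.3]
grip_width: 0.446
finger_force: 0.2
```

Call:
send_rows(
  xyz=[
    [0,-1,0],
    [0,-1,0],
  ],
  yaw=[0,0],
  claw=0.0,
)

```text
time_s: 6.8
position: [444.1, 64.4, 203.3]
orientation: [3.142, -0.0, 0.166]
ft_force: [0.6, -0.7, -0.6]
grip_width: 0.5
finger_force: 0.0
```

Call:
send_rows(
  xyz=[
    [0,-1,0],
    [0,-1,0],
    [0,0,0],
    [0,1,0],
    [0,1.5,0.5],
    [0,2,0.5],
    [0,2,0.5],
    [0,2,0.5],
    [0,2,0.5],
    [0,2,0.5],
  ],
  yaw=[0,0,0,0,0,0,0,0,0,0],
  claw=-0.1,
)

```text
time_s: 7.8
position: [445.8, 53.7, 200.2]
orientation: [-3.142, 0.0, 0.166]
ft_force: [-0.6, -0.1, 0.0]
grip_width: 0.552
finger_force: 0.1
```

Call:
send_rows(
  xyz=[
    [0,2,1],
    [0,2,1],
    [0,1,0.5],
    [0,1,0.5],
    [0,0,0],
    [0,0,0],
  ],
  yaw=[0,0,0,0,0,0],
)

```text
time_s: 8.4
position: [446.8, 48.1, 197.3]
orientation: [-3.142, -0.0, 0.166]
ft_force: [0.3, -0.7, -0.7]
grip_width: 0.548
finger_force: 0.2
```

Run:
```python
from h import *
s=get_state();print(hol(s["position"]),s["position"],s["ft_force"],s["grip_width"])
for n in("wrist","side","scene"): cv2.imwrite(f"pics/{n}5.png",grab_frame(n)[:,:,::-1])
# stone tan/dark extents in wrist around pad rows
f=cv2.imread("pics/wrist5.png");print([ (u,f[240,u].tolist()) for u in range(230,400,6)])
```

```text
[49.  -2.4] [446.80324453  48.0684345  197.29621625] [ 0.25398875 -0.67394579 -0.70578332] 0.5483423997282739
[(230, [98, 43, 29]), (236, [107, 100, 111]), (242, [92, 45, 34]), (248, [104, 73, 66]), (254, [137, 106, 99]), (260, [118, 80, 73]), (266, [107, 51, 39]), (272, [113, 148, 181]), (278, [97, 128, 158]), (284, [88, 116, 143]), (290, [89, 118, 145]), (296, [92, 122, 150]), (302, [92, 123, 150]), (308, [91, 122, 150]), (314, [94, 126, 155]), (320, [94, 120, 143]), (326, [111, 150, 185]), (332, [110, 148, 183]), (338, [108, 143, 175]), (344, [96, 120, 142]), (350, [101, 107, 110]), (356, [98, 104, 107]), (362, [96, 100, 105]), (368, [92, 97, 100]), (374, [247, 239, 237]), (380, [229, 213, 210]), (386, [119, 71, 62]), (392, [102, 48, 36]), (398, [99, 47, 38])]
```

Call:
send_rows(
  xyz=[
    [-2.6,0.4,0],
    [-2.6,0.4,0],
    [-2.6,0.4,0],
    [-2.6,0.4,0],
    [-2.7,0.4,0],
    [-2.7,0.4,0],
  ],
  yaw=[-5,-5,-5,-5,-5,-5],
)

```text
time_s: 9.15
position: [433.2, 40.0, 197.3]
orientation: [3.142, -0.0, 0.693]
ft_force: [0.4, -0.3, -0.1]
grip_width: 0.551
finger_force: 0.2
```

Run:
```python
from h import *
s=get_state();y=s["orientation"][2];p=s["position"];C=p[:2]+29*np.array([np.sin(y),-np.cos(y)])
print(hol(p),np.degrees(y),"C",hol(C),s["ft_force"])
```

```text
[ 54.7 -17.2] 39.73308960312961 C [79.8 -2.6] [ 0.44457103 -0.33653199 -0.08451578]
```

Call:
send_rows(
  xyz=[
    [-2.7,0.3,0],
    [-2.7,0.3,0],
    [-2.8,0.3,0],
    [-2.8,0.3,0],
    [-2.8,0.2,0],
    [-2.8,0.2,0],
    [-2.8,0.2,0],
    [-2.8,0.2,0],
  ],
  yaw=[-5,-5,-5,-5,-5,-5,-5,-5],
)

```text
time_s: 9.95
position: [423.0, 20.5, 197.3]
orientation: [3.141, -0.0, 1.392]
ft_force: [-0.1, -1.3, 0.0]
grip_width: 0.55
finger_force: 0.2
```

Call:
send_rows(
  xyz=[
    [-2.8,0.2,0],
    [-2.8,0.2,0],
    [-2.8,0.1,0],
    [-2.8,0.1,0],
    [0,0,0],
    [0,0,0],
  ],
  yaw=[-5,-5,-5,-5,0,0],
)

```text
time_s: 10.55
position: [423.1, 9.4, 197.3]
orientation: [3.142, -0.0, 1.734]
ft_force: [0.6, 0.5, -0.6]
grip_width: 0.549
finger_force: 0.2
```

Run:
```python
from h import *
s=get_state();y=s["orientation"][2];p=s["position"];C=p[:2]+29*np.array([np.sin(y),-np.cos(y)])
print(hol(p),np.degrees(y),"C",hol(C),s["ft_force"])
d=grab_frame("side")[:,:,::-1];w=grab_frame("wrist")[:,:,::-1];sc=grab_frame("scene")[:,:,::-1]
o=np.zeros((600,800,3),np.uint8)
o[:390,:300]=cv2.resize(d[150:280,310:410],None,fx=3,fy=3)
o[:390,300:690]=cv2.resize(sc[190:290,290:390],(390,390))[:, :390]
o[390:600,:800]=cv2.resize(w[150:360,:],(800,210))
cv2.imwrite("pics/v6.png",o);cv2.imwrite("pics/w6.png",w);cv2.imwrite("pics/s6.png",sc);cv2.imwrite("pics/d6.png",d)
```

```text
[ 83.2 -32.2] 99.36608673408949 C [83.2 -3.2] [ 0.62877398  0.50604124 -0.64830415]
```

View pics/v6.png

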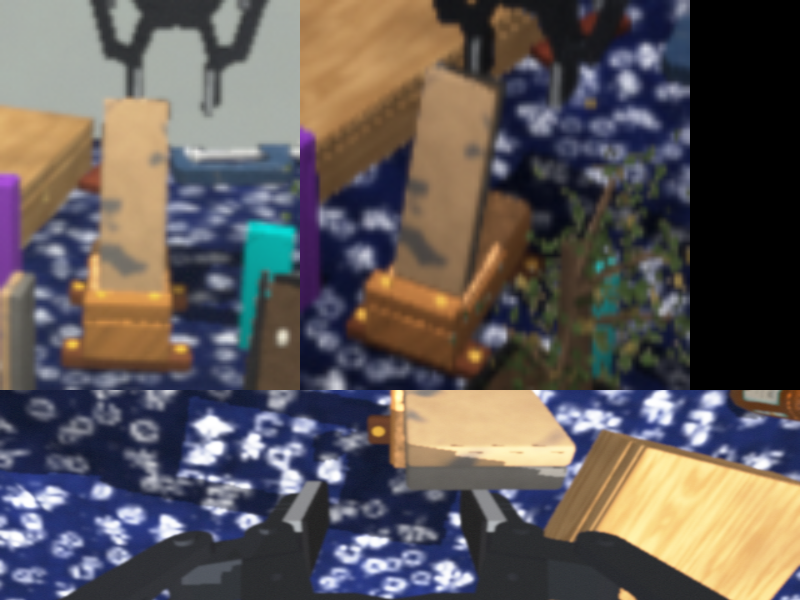

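The swing worked. The side and scene views show the stone leaning about 18° with the single finger behind its middle and the other finger clear to the side. Now I'll lower it along the arc.

Call:
send_rows(
  xyz=[
    [-2.5,0,1],
    [-5,0,1.7],
    [-5,0,1.9],
    [-4.8,0,2],
    [-4.8,0,2.2],
    [-4.7,0,2.4],
    [-4.6,0,2.5],
    [-4.5,0,2.7],
    [-2,0,1.5],
    [0,0,0],
  ],
  yaw=[0,0,0,0,0,0,0,0,0,0],
)

```text
time_s: 11.7
position: [429.3, -28.4, 179.2]
orientation: [-3.141, 0.0, 1.736]
ft_force: [0.3, -1.8, -0.3]
grip_width: 0.551
finger_force: 0.6
```

```bash
cat > look.py <<'E'
from h import *
import sys
ss=[get_state()]
s=ss[0];p=s["position"];w=grab_frame("wrist")[:,:,::-1];c=cam("wrist")
F=[s["ft_force"]]
for n in("side","scene"):
    cv2.imwrite(f"pics/{n}_{sys.argv[1]}.png",grab_frame(n)[:,:,::-1]);F.append(get_state()["ft_force"])
F=np.array(F+[get_state()["ft_force"]]).mean(0)
print("hol",hol(p),"z",round(p[2],1),"F xh,yh,z",np.round([F[:2]@XH,F[:2]@YH,F[2]],2),"t",s["time_s"])
cv2.imwrite(f"pics/w_{sys.argv[1]}.png",w)
cin=hol(p)[0]-11; th=np.degrees(np.arcsin((cin-25.7)/150)) if cin<175.7 else 90
print("theta if pivot 25.7:",th,"corner z",50+150*np.cos(np.radians(th)))
# expected px of dark-corner head edge vs seen
hs=cv2.cvtColor(np.ascontiguousarray(w),cv2.COLOR_BGR2HSV)
zc=50+150*np.cos(np.radians(th))
for y in(-20,15): 
    q=proj(c,[*(O+cin*XH+(y)*YH),zc]); print("corner px",q.round(1))
    u=int(q[0]);v=int(q[1]);
    print([int(x) for x in hs[max(v-40,0):v+24:3,u,1]], max(v-40,0))
E
python3 look.py 7
```

```text
hol [121.5 -32.3] z 179.2 F xh,yh,z [1.   0.26 0.31] t 11.7
theta if pivot 25.7: 34.42544177216349 corner z 173.72938212082042
corner px [348.2 249.2]
[102, 99, 100, 100, 101, 98, 103, 96, 38, 18, 21, 19, 22, 7, 161, 151, 152, 146, 92, 48, 25, 19] 209
corner px [435.2 249.2]
[74, 76, 75, 69, 74, 83, 90, 92, 33, 20, 15, 19, 17, 42, 75, 74, 80, 106, 163, 132, 70, 55] 209
```

Call:
send_rows(
  xyz=[
    [-4.3,0,3],
    [-4.2,0,3.1],
    [-4.1,0,3.3],
    [-4,0,3.4],
    [-3.8,0,3.6],
    [-3.7,0,3.7],
    [-3.6,0,3.8],
    [-3.4,0,3.9],
    [-1.5,0,2],
    [0,0,0],
  ],
  yaw=[0,0,0,0,0,0,0,0,0,0],
)

```text
time_s: 12.85
position: [434.6, -60.4, 149.3]
orientation: [-3.141, -0.0, 1.737]
ft_force: [0.6, -1.2, -0.4]
grip_width: 0.542
finger_force: 0.8
```

```bash
python3 look.py 8
```

```text
hol [153.9 -32.4] z 149.3 F xh,yh,z [ 1.17  0.38 -0.86] t 12.85
theta if pivot 25.7: 51.38281677059845 corner z 143.6170924564526
corner px [348.2 248.6]
[99, 100, 101, 101, 99, 98, 99, 100, 100, 99, 99, 57, 18, 9, 21, 28, 42, 93, 118, 154, 154, 159] 208
corner px [435.  248.6]
[75, 74, 71, 69, 66, 68, 81, 70, 69, 87, 101, 69, 18, 7, 156, 168, 163, 154, 166, 141, 118, 105] 208
```

Call:
send_rows(
  xyz=[
    [-3.2,0,4.2],
    [-3.1,0,4.3],
    [-2.9,0,4.4],
    [-2.8,0,4.5],
    [-2.6,0,4.6],
    [0,0,0],
    [0,0,0],
  ],
  yaw=[0,0,0,0,0,0,0],
)

```text
time_s: 13.7
position: [436.9, -74.6, 127.3]
orientation: [-3.141, -0.0, 1.737]
ft_force: [-0.1, -0.7, -1.1]
grip_width: 0.553
finger_force: 0.7
```

```bash
python3 look.py 9
```

```text
hol [168.3 -32.4] z 127.3 F xh,yh,z [ 1.23 -0.42 -1.13] t 13.7
theta if pivot 25.7: 61.32233928577778 corner z 121.98222002689269
corner px [348.3 248.8]
[99, 100, 101, 101, 101, 101, 102, 103, 104, 101, 100, 101, 101, 46, 49, 63, 88, 135, 151, 167, 155, 134] 208
corner px [435.3 248.8]
[72, 74, 76, 75, 73, 73, 71, 69, 69, 68, 70, 73, 95, 43, 164, 173, 166, 149, 89, 63, 39, 17] 208
```

Call:
send_rows(
  xyz=[
    [1,0,0],
    [2,0,0],
    [2,0,0],
    [2,0,0],
    [2,0,0],
    [0,0,0],
    [0,0,0],
  ],
  yaw=[0,0,0,0,0,0,0],
)

```text
time_s: 14.55
position: [435.6, -65.6, 127.5]
orientation: [-3.141, -0.0, 1.737]
ft_force: [0.3, -0.7, -1.6]
grip_width: 0.546
finger_force: 0.7
```

```bash
python3 look.py 10
```

```text
hol [159.2 -32.2] z 127.5 F xh,yh,z [ 0.85 -0.35 -1.25] t 14.55
theta if pivot 25.7: 54.752493007947386 corner z 136.56644846590393
corner px [351.9 265.5]
[104, 100, 101, 101, 101, 103, 99, 40, 62, 43, 22, 24, 32, 66, 118, 148, 156, 167, 177, 132, 136, 181] 225
corner px [448.9 265.5]
[74, 74, 71, 71, 71, 72, 95, 20, 150, 169, 167, 144, 112, 115, 126, 132, 106, 73, 64, 68, 69, 37] 225
```

Call:
send_rows(
  xyz=[
    [1,0,0],
    [2,0,0],
    [2,0,0],
    [1.5,0,0],
    [0,0,0],
  ],
  yaw=[0,0,0,0,0],
)

```text
time_s: 15.2
position: [434.5, -59.0, 127.6]
orientation: [-3.142, -0.0, 1.737]
ft_force: [0.7, -1.7, -0.9]
grip_width: 0.552
finger_force: 0.7
```

Call:
send_rows(
  xyz=[
    [1,0,0],
    [0,0,0],
  ],
  yaw=[0,0],
)

```text
time_s: 15.4
position: [434.4, -58.2, 127.6]
orientation: [-3.142, -0.0, 1.737]
ft_force: [0.6, -1.9, -1.7]
grip_width: 0.551
finger_force: 0.7
```

Call:
send_rows(
  xyz=[
    [1,0,0],
    [0,0,0],
  ],
  yaw=[0,0],
)

```text
time_s: 15.6
position: [434.2, -57.2, 127.6]
orientation: [-3.142, -0.0, 1.737]
ft_force: [-0.1, -1.6, -1.3]
grip_width: 0.553
finger_force: 0.7
```

```bash
python3 look.py 11
```

```text
hol [150.7 -32.2] z 127.6 F xh,yh,z [ 1.42 -0.58 -1.22] t 15.6
theta if pivot 25.7: 49.46419788868344 corner z 147.48846085563153
corner px [355.3 280.8]
[101, 97, 30, 165, 149, 158, 117, 80, 44, 26, 18, 35, 100, 160, 167, 164, 153, 159, 168, 164, 157, 125] 240
corner px [461.3 280.9]
[74, 81, 85, 93, 89, 107, 165, 162, 120, 68, 53, 40, 25, 40, 70, 47, 119, 128, 100, 61, 41, 31] 240
```

Call:
send_rows(
  xyz=[
    [1,0,0],
    [0,0,0],
  ],
  yaw=[0,0],
)

```text
time_s: 15.95
position: [434.3, -56.7, 127.8]
orientation: [3.141, 0.001, 1.737]
ft_force: [-0.8, -3.6, -1.4]
grip_width: 0.55
finger_force: 1.9
```

Call:
send_rows(
  xyz=[
    [1,0,0],
    [0,0,0],
  ],
  yaw=[0,0],
)

```text
time_s: 16.15
position: [434.4, -56.1, 128.2]
orientation: [3.141, 0.002, 1.737]
ft_force: [1.0, -6.6, 2.1]
grip_width: 0.55
finger_force: 3.4
```

```bash
python3 look.py 12
```

```text
hol [149.7 -31.8] z 128.2 F xh,yh,z [ 6.6  -0.18  1.24] t 16.15
theta if pivot 25.7: 48.87995244676408 corner z 148.64583113340373
corner px [354.3 282. ]
[102, 98, 12, 149, 141, 137, 114, 67, 37, 26, 17, 46, 121, 159, 159, 168, 175, 162, 141, 151, 142, 115] 241
corner px [460.8 281.9]
[74, 84, 90, 97, 91, 119, 165, 165, 105, 65, 50, 39, 19, 47, 58, 77, 124, 124, 114, 103, 46, 26] 241
```

The foot is on the cleat (force rose to 6.6 N). I'll lower the head now, keeping that light pressure.

Call:
send_rows(
  xyz=[
    [-0.8,0,2],
    [-1.6,0,4.1],
    [-1.4,0,4.1],
    [-1.3,0,4.1],
    [-1.1,0,4.1],
    [-0.5,0,2.3],
    [0,0,0],
  ],
  yaw=[0,0,0,0,0,0,0],
)

```text
time_s: 17.0
position: [435.0, -62.6, 106.7]
orientation: [-3.141, 0.001, 1.737]
ft_force: [0.3, -5.4, -0.4]
grip_width: 0.551
finger_force: 2.9
```

```bash
python3 look.py 13
python3 - <<'E'
import cv2
w=cv2.imread("pics/w_13.png");h=cv2.cvtColor(w,cv2.COLOR_BGR2HSV)
for u in(340,350,430): print(u,[(v,int(h[v,u,1]),int(h[v,u,2])) for v in range(225,262,3)])
E
```

```text
hol [156.1 -32.3] z 106.7 F xh,yh,z [ 5.86 -1.25 -0.43] t 17.0
theta if pivot 25.7: 52.74981044494931 corner z 140.79449322508498
corner px [360.6 305.4]
[130, 86, 44, 29, 22, 40, 112, 135, 158, 157, 167, 153, 167, 151, 157, 141, 107, 76, 68, 64, 87, 116] 265
corner px [480.9 305.5]
[180, 171, 126, 84, 57, 21, 94, 128, 123, 48, 12, 18, 31, 27, 24, 13, 25, 29, 37, 31, 30, 30] 265
340 [(225, 100, 161), (228, 102, 162), (231, 100, 164), (234, 99, 163), (237, 102, 163), (240, 103, 163), (243, 102, 163), (246, 100, 165), (249, 101, 164), (252, 87, 132), (255, 75, 82), (258, 68, 82), (261, 34, 114)]
350 [(225, 101, 164), (228, 99, 165), (231, 100, 166), (234, 100, 166), (237, 102, 167), (240, 101, 169), (243, 100, 166), (246, 101, 166), (249, 100, 163), (252, 88, 130), (255, 97, 66), (258, 113, 63), (261, 88, 67)]
430 [(225, 75, 252), (228, 73, 252), (231, 74, 253), (234, 72, 253), (237, 76, 252), (240, 104, 187), (243, 99, 170), (246, 100, 168), (249, 102, 165), (252, 88, 139), (255, 159, 98), (258, 180, 99), (261, 177, 95)]
```

```bash
cat > look2.py <<'E'
from h import *
import sys
s=get_state();p=s["position"];c=cam("wrist");w=grab_frame("wrist")[:,:,::-1];F=[s["ft_force"]]
for n in("side","scene"):
    cv2.imwrite(f"pics/{n}_{sys.argv[1]}.png",grab_frame(n)[:,:,::-1]);F.append(get_state()["ft_force"])
cv2.imwrite(f"pics/w_{sys.argv[1]}.png",w)
F=np.array(F).mean(0)
print("hol",hol(p),"z",round(p[2],1),"F xh,yh,z",np.round([F[:2]@XH,F[:2]@YH,F[2]],2),"t",s["time_s"])
V=cv2.cvtColor(np.ascontiguousarray(w),cv2.COLOR_BGR2HSV)[...,2].astype(int)
ci=hol(p)[0]-11;zs=p[2]-5.5
for k in(0,-4,-8,4):
    z=zs+k; th=np.arccos(np.clip((z-50)/150,-1,1)); print(k,"theta",round(np.degrees(th),1),"light edge px",[proj(c,[*(O+(ci-22*np.cos(th))*XH+y*YH),z+22*np.sin(th)]).round(1) for y in(-20,15)])
for u in(340,352,430): 
    col=V[215:275,u];k=np.argmin(np.diff(cv2.GaussianBlur(col.astype(np.float32),(1,3),0).ravel()));print(u,"steepest drop at v",215+k+.5,col[::5].tolist())
E
python3 look2.py 14
```

```text
hol [156.1 -32.1] z 107.0 F xh,yh,z [ 5.78 -1.38 -0.46] t 17.15
0 theta 69.9 light edge px [array([354.2, 253.8]), array([457.8, 253.9])]
-4 theta 71.5 light edge px [array([352.9, 250.7]), array([453.3, 250.7])]
-8 theta 73.1 light edge px [array([351.8, 247.7]), array([449. , 247.7])]
4 theta 68.3 light edge px [array([355.5, 257.2]), array([462.7, 257.2])]
340 steepest drop at v 252.5 [163, 162, 160, 163, 163, 164, 163, 164, 84, 100, 159, 109]
352 steepest drop at v 252.5 [166, 165, 165, 165, 168, 166, 165, 161, 57, 51, 101, 141]
430 steepest drop at v 239.5 [252, 253, 252, 253, 253, 197, 170, 161, 94, 98, 96, 96]
```

Call:
send_rows(
  xyz=[
    [-0.4,0,2],
    [-0.7,0,3.5],
    [-0.6,0,3.5],
    [-0.6,0,3.5],
    [-0.5,0,3.5],
    [-0.4,0,3.5],
    [-0.3,0,3.5],
    [-0.2,0,2],
    [0,0,0],
  ],
  yaw=[0,0,0,0,0,0,0,0,0],
)

```text
time_s: 18.2
position: [435.4, -66.0, 81.5]
orientation: [-3.141, 0.001, 1.737]
ft_force: [0.3, -6.2, -2.8]
grip_width: 0.549
finger_force: 2.6
```

```bash
python3 look2.py 15
```

```text
hol [159.6 -32.5] z 81.5 F xh,yh,z [ 5.18 -0.64 -1.72] t 18.2
0 theta 80.0 light edge px [array([355.1, 265.3]), array([458.8, 265.3])]
-4 theta 81.5 light edge px [array([353.8, 261.6]), array([454.1, 261.7])]
-8 theta 83.1 light edge px [array([352.6, 258.1]), array([449.7, 258.2])]
4 theta 78.4 light edge px [array([356.5, 269.2]), array([463.8, 269.3])]
340 steepest drop at v 261.5 [145, 160, 162, 159, 159, 163, 161, 162, 163, 156, 59, 68]
352 steepest drop at v 261.5 [162, 166, 164, 164, 163, 164, 165, 167, 163, 156, 82, 70]
430 steepest drop at v 243.5 [252, 252, 252, 252, 252, 232, 174, 165, 166, 164, 116, 123]
```

Call:
send_rows(
  xyz=[
    [0,0,1.5],
    [-0.1,0,3],
    [-0.1,0,3],
    [0,0,3],
    [0,0,3],
    [0.1,0,3],
    [0,0,1.5],
    [0,0,0],
  ],
  yaw=[0,0,0,0,0,0,0,0],
)

```text
time_s: 19.15
position: [435.4, -66.1, 63.5]
orientation: [-3.141, 0.0, 1.737]
ft_force: [0.9, -5.8, -2.0]
grip_width: 0.546
finger_force: 2.8
```

```bash
python3 look2.py 16
```

```text
hol [159.6 -32.5] z 63.5 F xh,yh,z [ 5.89 -0.35 -2.52] t 19.15
0 theta 86.9 light edge px [array([355.2, 272.7]), array([458.5, 272.8])]
-4 theta 88.5 light edge px [array([353.9, 268.7]), array([453.7, 268.8])]
-8 theta 90.0 light edge px [array([352.6, 264.9]), array([449.3, 265. ])]
4 theta 85.4 light edge px [array([356.6, 277. ]), array([463.5, 277. ])]
340 steepest drop at v 267.5 [118, 133, 149, 161, 163, 161, 159, 161, 162, 161, 162, 63]
352 steepest drop at v 268.5 [160, 157, 161, 162, 164, 163, 162, 163, 165, 163, 161, 67]
430 steepest drop at v 239.5 [252, 252, 252, 252, 251, 196, 164, 165, 168, 166, 165, 138]
```

Call:
send_rows(
  xyz=[
    [0,0,1],
    [0,0,1],
    [0.1,0,1],
    [0.1,0,1],
    [0,0,0],
  ],
  yaw=[0,0,0,0,0],
)

```text
time_s: 19.8
position: [436.0, -66.0, 60.3]
orientation: [3.141, 0.001, 1.737]
ft_force: [0.4, -5.0, -0.3]
grip_width: 0.551
finger_force: 2.8
```

Call:
send_rows(
  xyz=[
    [0,0,1],
    [0.1,0,1],
    [0,0,0],
  ],
  yaw=[0,0,0],
)

```text
time_s: 20.1
position: [436.6, -65.9, 58.6]
orientation: [3.14, 0.001, 1.737]
ft_force: [1.4, -5.4, 2.2]
grip_width: 0.546
finger_force: 2.9
```

```bash
python3 look2.py 17
```

```text
hol [159.6 -31.3] z 58.6 F xh,yh,z [5.69 0.46 2.19] t 20.1
0 theta 88.8 light edge px [array([351.5, 274.6]), array([454.5, 274.5])]
-4 theta 90.3 light edge px [array([350.3, 270.5]), array([449.9, 270.4])]
-8 theta 91.9 light edge px [array([349.2, 266.6]), array([445.5, 266.6])]
4 theta 87.3 light edge px [array([352.8, 278.9]), array([459.5, 278.8])]
340 steepest drop at v 271.5 [127, 124, 135, 149, 160, 161, 159, 159, 158, 161, 161, 157]
352 steepest drop at v 271.5 [164, 166, 164, 165, 163, 163, 163, 162, 165, 164, 158, 153]
430 steepest drop at v 243.5 [252, 252, 252, 252, 251, 251, 165, 165, 165, 166, 166, 160]
```

Fz has changed sign to +2.2 N, so the stone is down flat. I'll back off 3 mm, then give the final light push.

Call:
send_rows(
  xyz=[
    [-1,0,0],
    [-2,0,0],
    [-2,0,0],
    [0,0,0],
    [2,0,0],
    [1,0,0],
    [1,0,0],
    [1,0,0],
    [0,0,0],
  ],
  yaw=[0,0,0,0,0,0,0,0,0],
)

```text
time_s: 21.15
position: [435.6, -66.0, 57.9]
orientation: [-3.141, 0.001, 1.737]
ft_force: [0.2, -5.3, -1.7]
grip_width: 0.552
finger_force: 2.6
```

```bash
python3 look2.py 18
```

```text
hol [159.6 -32.3] z 57.9 F xh,yh,z [ 5.49 -0.92 -1.79] t 21.15
0 theta 89.1 light edge px [array([354.5, 274.9]), array([457.5, 275. ])]
-4 theta 90.6 light edge px [array([353.2, 270.8]), array([452.8, 270.9])]
-8 theta 92.1 light edge px [array([351.9, 266.9]), array([448.4, 267. ])]
4 theta 87.5 light edge px [array([355.8, 279.3]), array([462.6, 279.4])]
340 steepest drop at v 272.5 [116, 121, 135, 151, 162, 162, 159, 160, 160, 158, 160, 162]
352 steepest drop at v 272.5 [162, 158, 156, 159, 164, 164, 163, 164, 164, 164, 164, 159]
430 steepest drop at v 243.5 [252, 252, 252, 252, 251, 251, 168, 163, 166, 165, 165, 164]
```

Call:
send_rows(
  xyz=[
    [0.5,0,0],
    [0.5,0,0],
    [0,0,0],
  ],
  yaw=[0,0,0],
)

```text
time_s: 21.6
position: [435.6, -65.9, 58.1]
orientation: [3.142, 0.003, 1.737]
ft_force: [-0.2, -9.1, -1.0]
grip_width: 0.551
finger_force: 5.1
```

Call:
send_rows(
  xyz=[
    [-1,0,0],
    [-3,0,0],
    [-6,0,0],
    [-10,0,0],
    [-10,0,0],
    [0,0,-10],
    [0,0,-30],
    [0,0,-40],
    [0,0,-40],
    [0,0,-10],
  ],
  yaw=[0,0,0,0,0,0,0,0,0,0],
)

```text
time_s: 22.6
position: [442.9, -94.9, 194.0]
orientation: [3.134, 0.004, 1.737]
ft_force: [-0.6, 0.3, 1.0]
grip_width: 0.547
finger_force: 0.0
```

Call:
send_rows(
  xyz=[
    [0,0,-40],
    [0,0,-40],
    [0,0,-20],
    [0,0,0],
    [0,0,0],
    [0,0,0],
  ],
  yaw=[0,0,0,0,0,0],
)

```text
time_s: 23.2
position: [439.6, -93.8, 286.3]
orientation: [-3.139, -0.001, 1.737]
ft_force: [0.2, 0.4, -0.4]
grip_width: 0.549
finger_force: 0.0
```

```bash
python3 look2.py 19 | head -1
python3 - <<'E'
from h import *
w=cv2.imread("pics/w_19.png");sd=cv2.imread("pics/side_19.png");sc=cv2.imread("pics/scene_19.png")
o=np.zeros((600,800,3),np.uint8)
o[:320,:512]=cv2.resize(w,(512,320),interpolation=cv2.INTER_AREA)
o[:280,520:800]=cv2.resize(sd[200:280,320:400],(280,280),interpolation=cv2.INTER_CUBIC)
o[290:570,520:800]=cv2.resize(sc[215:295,290:370],(280,280),interpolation=cv2.INTER_CUBIC)
o[325:600,:512]=cv2.resize(w[0:150,180:460],(512,275),interpolation=cv2.INTER_CUBIC)
cv2.imwrite("pics/v19.png",o)
E
```

```text
hol [187.7 -32.9] z 286.3 F xh,yh,z [-0.19  0.2  -0.6 ] t 23.2
```

View pics/v19.png

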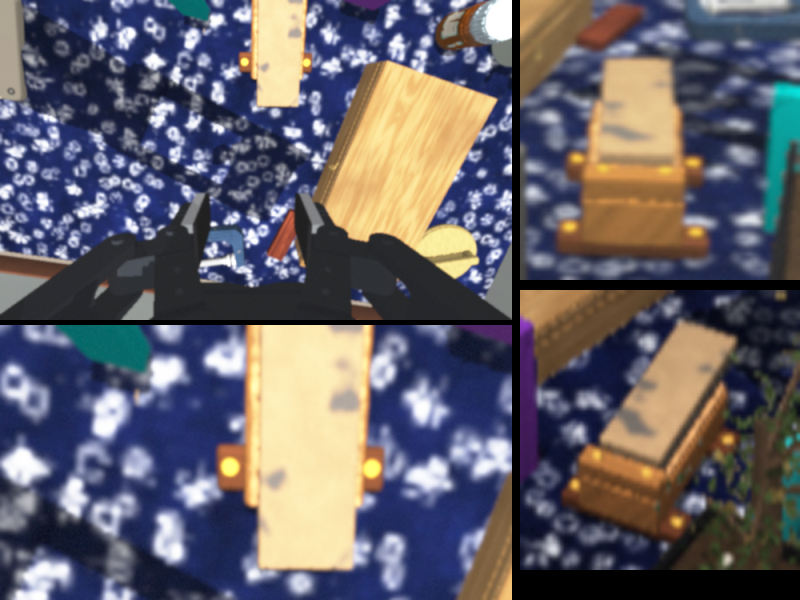

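The stone lies flat with its foot at the cleat. One numeric check of straightness and position.

Run:
```python
from h import *
w=cv2.imread("pics/w_19.png");c=cam("wrist");h=cv2.cvtColor(w,cv2.COLOR_BGR2HSV)
m=((h[...,0]<25)&(h[...,1]>50)&(h[...,2]>90)).astype(np.uint8)
def fit(P): l=cv2.fitLine(np.array(P,np.float32),cv2.DIST_HUBER,0,.01,.01).ravel();return round(float(np.degrees(np.arctan2(l[1],l[0]))),2),hol(l[2:])
L=[];Rr=[]
for v in range(104,132):
    x=np.where(m[v,300:400])[0]+300;L.append(onz(c,x.min()-.5,v,72)[:2]);Rr.append(onz(c,x.max()+.5,v,72)[:2])
B=[onz(c,u,np.where(m[60:160,u])[0].max()+60.5,72)[:2] for u in range(326,370)]
print("stone L,R,head",fit(L),fit(Rr),fit(B))
E=[onz(c,u,np.where(m[60:160,u])[0].max()+60.5,50)[:2] for u in [*range(316,320)]]
HL=[onz(c,np.where(m[v,280:340])[0].min()+279.5,v,50)[:2] for v in [*range(5,60)]]
print("holder end",[hol(x) for x in E],"left",fit(HL))
```

```text
stone L,R,head (-80.26, array([135.7, -29.4])) (-82.12, array([135.3,  20.6])) (9.51, array([150. ,  -1.3]))
holder end [array([117.4, -33.8]), array([118.3, -32.8]), array([118.3, -31.7]), array([118.3, -30.7])] left (-82.17, array([ 56. , -35.8]))
```

```bash
python3 -c "
from workcell import close_job;print(close_job())"
```

```text
the job is handed in; nothing more can be done
None
```

The whetstone now lies flat and straight against the end stop: its head measures 150 mm from the stop face and nothing else was touched. Its foot slid back against the stop while the stone was still being lowered, so the light push home after it lay flat only seated it.

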